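# Tip the covered tray and lay the steel disc on the hollow stake

### The arm

A 6-joint arm with a two-finger parallel gripper is mounted at the origin on the work surface. World frame = base frame: x ahead of the robot, y to its left, z up, the work surface at z = 0. Lengths are in m, angles in rad, forces in N, time in s.
With the tool pointing down it reaches from about 0.275 to 0.875 m from the base axis. Payload 12.5 kg.
Tool frame: the origin (TCP) lies at the very end of the fingers, on their centre line; the grasp point (between the pads) lies 19 mm behind it; x points along the fingers, y is the direction in which the jaws open and shut, and the axes are right-handed (so a half turn about x gives the same grasp; the last joint's range is limited). The gripper opens to 85 mm and grips with 20 to 120 N. Pads are 22 mm wide; open, the fingers measure 114 mm over their backs; the gripper's body (76 mm by 85 mm) begins 54 mm behind the grasp point. The pads swing forward as they close: fully open they stand 13 mm farther back than shut.
Start: joints at [1.219, 0.351, 1.652, -0, 1.139, -0.085], TCP at [0.145, 0.531, 0.231] pointing down, gripper open.
Joint ranges: [-2.75, 2.75], [-0.79, 2.1], [0.01, 2.65], [-1.57, 4.71], [0.07, 3.14], [-2.87, 2.87]. Speed limits (rad/s): [2.22, 2.22, 2.79, 3.14, 3.14, 3.14].

### API

Orientations are given as a 3x3 rotation matrix whose columns are the frame's x, y, z axes.
In Python, from station import ctrl gives the robot as it stands.
- The arm moves only by the tool servo_tool, never from a script. Its argument "series" is a list of rows, each a list of 7 numbers: the shift along the world's x, y, z in units of 150 mm (1.0 is 150 mm), then the turn, a rotation vector about the world's x, y, z in units of 0.5 rad (1.0 is 0.5 rad), then the gripper's target within -1 to 1 (shut at 1, half-way at 0, fully open at -1). In form: [[tx, ty, tz, wx, wy, wz, jaw], ...]. A call has 1 to 8 rows; each row is the pose to reach, as a shift and turn from the pose measured when the call began; what a row does not reach only later rows make up. A row lasts 1/12 s, in which the tool goes at most 41.7 mm and 7.16 degrees, less where a joint would pass 70% of its speed; a pose out of reach is approached as far as the arm can. A call with a number of a shift or a turn outside -1 to 1 is refused whole. A call with a gripper value outside its range is refused whole. The fingers move at their own pace and stop on an object; "squeeze" is the grip in N (left out, the last holds). Time passes only in rows, so rows that repeat a pose let the fingers close. It gives the time, the measured TCP pose, the force and the opening at its end, in the units of the state.
- ctrl.sense(): the state, without advancing time (a new reading comes with each control period).
- ctrl.snapshot(name): name is "scene" or "top"; returns a dict with "color" (384x512x3 uint8, red, green, blue), "depth" (384x512 float32, m along the optical axis (not along the pixel's ray), 0 where there is no reading), "fov_y" (degrees; the focal length in pixels is half the picture's height over the tangent of half this angle, whatever the lens; pixels are square), "cx", "cy" (the principal point, pixels), "k1" (the pictures are not rectified: a ray, as slopes to the right and down, at radius r is drawn at 1 + k1 r^2 times it, then the intrinsics apply), "pose" (4x4, takes a point from camera to world coordinates). Camera axes: x right, y down, z forward; pixel columns grow to the right and rows downward; lengths in m; the calibration is good to about 2 mm. A picture is of the moment at which its call begins.
- ctrl.close_job(): hands the job in, once; it reports no verdict.
Trained networks look in a picture, given as the dict that the camera call returned (one of the last four; its "shot" number tells which), for a name from the list of things; names that differ only in an ending like _2 or _b are one class to them, and where a whole thing is asked for, a point or a joint stands for the part that bears it (a point fixed in the world has none). Each returns a list of dicts, best first, with "confidence" (0 to 1); they miss things now and then, are a little off and sometimes report something else, mostly with a low value. They report only what shows in the picture. A call takes as long as a camera call. They do not tell look-alikes from the thing itself.
- ctrl.boxes_of(picture, target): "position" ([x, y, z] in m, in world coordinates, good to about 4 mm: the middle of the surface that is visible of it).
The state is a dict: "t": time; "joints": joint angles; "joint_velocities": joint speeds; "joint_efforts": joint torques, N m; "ee_pos": TCP position; "tool_rot": TCP orientation; "force": force on the tool from outside, world axes, zero at the start; "moment": the same for the moment, N m; "grip_width": finger opening in m.
Only numpy, scipy, OpenCV 4.12 (cv2) and the standard library are available. Lean on these libraries where they do the work, as an engineer would, in place of code of your own. Each camera call takes 0.05 s, during which the arm holds its last target. There are 200 camera calls.

### The job

Tip the half-covered tray by its handle, fully up to its stop, so that the steel disc slides out from under the clear cover into the open low corner, and leave the tray standing tipped while you take the disc from the corner. Then set the disc down gently - lowered, not dropped - flat and centred on the round stake with the hollow in its top, let go of it, and do not knock the centre punch or the flat bar lying near the stakes about.

Things in the scene. Friction and masses are not known exactly. Their poses are not given: they have to be found in the camera images.
- hinge (a point): Middle of the tray's hinge line, on the fixed stand, 40 mm above the bench. x points level from the hinge up the tray towards the handle end (away from the low corner), z up, y along the hinge line. It does not turn with the tray.
- tray (a joint): Tilt of the tray about the hinge line, rad: 0 level as it starts, growing as the handle end is lifted, hard stop at 0.75. The hinge is stiff: the tray stays where it is left; lifting takes about 8 to 12 N at the handle.
- tray_handle (a point): Middle of the tray's bail handle: a round bar 12 mm thick, 60 mm long, running along the tray, on a post at each end (48 mm clear between). Its centre is 155 mm up the tray from the hinge line, 69 mm above the tray's floor, 45 mm above the clear cover. The frame turns with the tray: x up the tray, z square to its floor.
- tray_seat (a point): Where the disc's centre rests in the open low corner: 32 mm up the tray from the hinge line, 3 mm above the floor; turns with the tray (x up it, y across, z square to its floor). The nose is 50 mm wide, narrower than the disc, with open air to both sides, and ends in a V of 120 degrees, walls 13 mm high to 22 mm either side. The disc can be taken across (along y), fingers square to the floor.
- disc_center (a point): Centre of the loose steel disc, 56 mm across and 6 mm thick, about 0.12 kg; z is its axis. It starts flat under the clear cover in the wide part of the tray. The tray is slick: the disc begins to slide at about 12 to 17 degrees. In the corner and on the stake its rim overhangs by 3 mm, so fingertips can go 10 mm past its underside, which grips it safely.
- stake_top (a point): Centre of the top of the round stake with the hollow, at its rim, 110 mm above the bench, z up. The steel head is 50 mm across and 28 mm high, the round hollow 32 mm across and 12 mm deep; 22 mm shank, wooden foot 84 mm square and 35 mm high; fixed.
- punch: Loose steel centre punch, 120 mm long and 12 mm thick, lying on the bench between tray and stakes; a bystander.
- angle_bar: Loose flat steel bar, 120 by 30 by 12 mm, lying on the bench beyond the stakes; a bystander.
- cover_edge (a point): Middle of the top edge of the clear cover at its low end: 66 mm up the tray from the hinge line, 24 mm above its floor, turning with the tray. The cover, 3 mm thick, spans the grey painted tray (190 mm long, 144 wide, walls 21 mm high) from here to the far end. With the tray up it overhangs the low corner, so the tool must lean back with the tray to take the disc.
- dome_top (a point): Top of a second stake, with a domed head 52 mm across; same height and foot, fixed; not to be used. The three stakes stand in any order, over 115 mm apart.
- square_top (a point): Top of the third stake, with a plain square head of 46 mm; same height and foot, fixed; not to be used.
Mind the look-alikes: they are no part of the job. Leave any green or pink look-alike of the part that bears hinge alone. Leave any green or purple look-alike of the part that bears stake_top alone.

How it is judged:
On the way, in this order (a step that is already met when the one before it is completed fails the run):
1. the tray is tipped up to its stop (over 0.65 rad) and the disc lies in the low corner, its centre within 8 mm of its resting place there (value of joint tray above 0.65 rad and distance between disc_center and tray_seat below 0.008 m), for 0.2 s.
2. the fingers have taken the disc out of the corner (over 40 mm from its place there) with the tray still tipped over 0.55 rad (value of joint tray above 0.55 rad and distance between disc_center and tray_seat above 0.04 m and contact force between the fingers and disc above 0.3 N), for 0.05 s.
3. the fingers, still holding the disc, have lowered it to within 7 mm above the hollow stake's top, its centre within 12 mm of the stake's axis (contact force between the fingers and disc above 0.3 N and z of disc_center in the frame of stake_top below 0.01 m and horizontal distance between disc_center and stake_top below 0.012 m), for 0.02 s.
At the end, for the whole second after the job is handed in: The disc lies at rest, flat (within 0.06 rad) on the hollow stake's top, its centre within 8 mm of the stake's axis and 0 to 6 mm above the rim, released (horizontal distance between disc_center and stake_top below 0.008 m and z of disc_center in the frame of stake_top between 0 and 0.006 m and angle between the z axis of disc_center and the z axis of stake_top, either way round below 0.06 rad and linear speed of disc below 0.02 m/s); the robot touches nothing.
It fails at once if the disc falls to the bench (its centre below 30 mm) (height (world z) of disc_center below 0.03 m).
It fails at once if the centre punch or the flat bar is moved by more than 30 mm (distance of any of punch, angle_bar from where it was at the start of the episode above 0.03 m).
It also fails if it takes over 51 s, if anything falls off the work surface, if the arm or the gripper's body presses on something with over 40 N, if the wrist force passes 120 N, or if a joint passes its speed limit or range.

## Working session

There is one attempt and no reset: what is moved stays moved. The work goes in short steps, Python scripts to look and compute and a tool call to move; the robot and the scene stay as the last step left them, time stands still between calls to the robot, and variables do not carry over. Pictures are saved under pics/ and viewed, about 8 in all and at most 12, crops included, and the job is handed in when it is done.

Besides the shell and the picture viewer there is one more tool, called after "Call:" in YAML: its name, and indented under it one key for each argument. servo_tool: Moves the arm, as the interface text tells. Shifts and turns lie within -1 to 1; 1 stands for 150 mm of shift or 0.5 rad of turn. Its arguments: {"type":"object","properties":{"series":{"type":"array"},"squeeze":{"type":"number"}},"required":["series"]}

```bash
mkdir -p pics; cat > h.py <<'E'
import numpy as np, cv2
from station import ctrl
def world(p,uv=None):
    d=p["depth"];H,W=d.shape;f=H/2/np.tan(np.radians(p["fov_y"])/2)
    K=np.array([[f,0,p["cx"]],[0,f,p["cy"]],[0,0,1]])
    v,u=np.mgrid[:H,:W].astype(np.float32)
    q=cv2.undistortPoints(np.stack([u,v],-1).reshape(-1,1,2),K,np.array([p["k1"],0,0,0.])).reshape(H,W,2)
    P=np.concatenate([q*d[...,None],d[...,None]],-1)
    T=np.array(p["pose"]);return P@T[:3,:3].T+T[:3,3]
def save(p,n,crop=None,s=1):
    c=p["color"][...,::-1]
    if crop: c=c[crop[1]:crop[3],crop[0]:crop[2]]
    cv2.imwrite(f"pics/{n}.png",cv2.resize(c,None,fx=s,fy=s,interpolation=cv2.INTER_CUBIC))
E
python3 - <<'E'
from h import *
for n in("top","scene"):
    p=ctrl.snapshot(n);save(p,n+"0",s=1.5);np.savez(n+"0.npz",**{k:v for k,v in p.items()})
    print(n,np.round(p["pose"],3).tolist(),p["fov_y"])
    for t in["hinge","tray","tray_handle","disc_center","stake_top","punch","angle_bar","dome_top","square_top","cover_edge","tray_seat"]:
        try: print(t,[(np.round(b["position"],3).tolist(),round(b["confidence"],2)) for b in ctrl.boxes_of(p,t)][:5])
        except Exception as e: print(t,e)
print(ctrl.sense())
E
```

```text
top [[-0.002, -0.981, 0.196, 0.262], [-1.0, 0.0, -0.006, -0.011], [0.006, -0.196, -0.981, 1.079], [0.0, 0.0, 0.0, 1.0]] 57.91162358718713
hinge [([0.211, 0.26, 0.062], 0.93), ([0.557, -0.19, 0.065], 0.7), ([0.232, -0.26, 0.063], 0.62)]
tray [([0.212, 0.256, 0.066], 0.95), ([0.557, -0.202, 0.065], 0.79), ([0.228, -0.277, 0.058], 0.71)]
tray_handle [([0.557, -0.204, 0.063], 0.95), ([0.237, -0.275, 0.067], 0.72), ([0.578, 0.092, 0.036], 0.7), ([0.211, 0.253, 0.065], 0.64)]
disc_center []
stake_top [([0.592, -0.395, 0.037], 0.91), ([0.578, 0.092, 0.035], 0.83)]
punch [([0.399, 0.008, 0.012], 0.67)]
angle_bar [([0.744, 0.188, 0.01], 0.55)]
dome_top [([0.418, 0.195, 0.035], 0.78)]
square_top [([0.549, 0.326, 0.036], 0.64)]
cover_edge [([0.561, -0.204, 0.063], 0.96), ([0.23, -0.281, 0.064], 0.78), ([0.211, 0.25, 0.063], 0.6)]
tray_seat [([0.56, -0.204, 0.063], 0.85), ([0.21, 0.252, 0.063], 0.84), ([0.229, -0.278, 0.062], 0.79)]
scene [[-0.454, 0.683, -0.572, 1.112], [0.891, 0.358, -0.279, 0.276], [0.014, -0.636, -0.771, 0.955], [0.0, 0.0, 0.0, 1.0]] 50.21635305764095
hinge [([0.255, -0.263,
[... 862 characters left out ...]
7571e-05,
        1.13911269e+00, -8.46023385e-02]), 'joint_velocities': array([-0.00198257, -0.0014667 ,  0.00166783, -0.00081738,  0.00074634,
        0.00067366]), 'joint_efforts': array([ 6.93034963e-04, -5.06035566e+01, -2.91643202e+01, -1.41817832e-04,
        6.68778248e-04,  2.35046235e-05]), 'ee_pos': array([0.14496875, 0.53053493, 0.23130092]), 'tool_rot': array([[-3.53309939e-05,  2.63666394e-01,  9.64613929e-01],
       [ 1.42812497e-05,  9.64613929e-01, -2.63666393e-01],
       [-9.99999999e-01,  4.46029659e-06, -3.78462545e-05]]), 'force': array([ 0.10297895,  0.27742135, -0.99535529]), 'moment': array([ 0.03071848,  0.0256477 , -0.04870593]), 'grip_width': 0.08563086097146892}
```

View pics/top0.png

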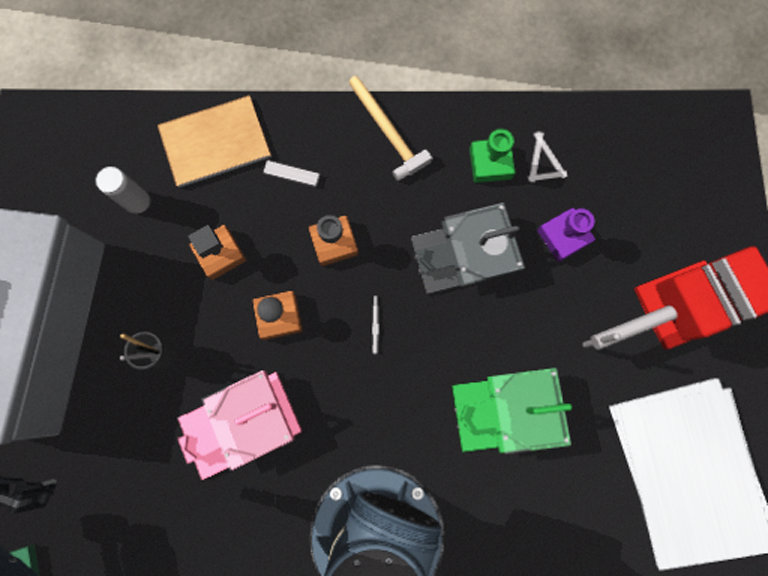

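View pics/scene0.png

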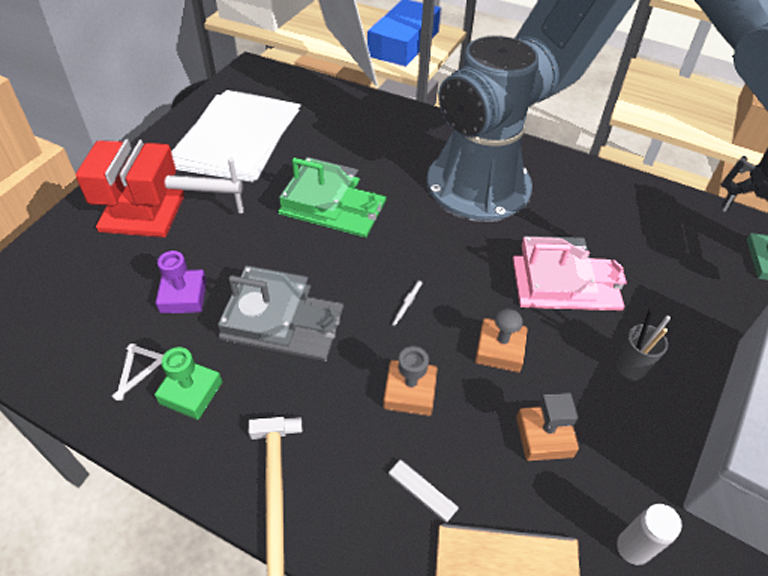

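```bash
python3 - <<'E'
from h import *
for n in("top","scene"):
    p=dict(np.load(n+"0.npz"));P=world({k:(v if v.ndim else float(v)) for k,v in p.items()})
    X,Y,Z=P[...,0],P[...,1],P[...,2]
    b=(abs(X-.56)<.15)&(Y>-.36)&(Y<-.03)&(p["depth"]>0)
    m=b&(Z>.095)&(Z<.13);q=P[m]
    c=q.mean(0);w,v=np.linalg.eigh(np.cov(q[:,:2].T));e=v[:,1]*np.sign(-v[1,1]);s=(q[:,:2]-c[:2])@e
    print(n,"handle",len(q),c.round(4),q[:,2].max(),e.round(3),"mid",(c[:2]+e*(s.max()+s.min())/2).round(4),np.ptp(s), "z50-95",np.percentile(q[:,2],[50,90]).round(4))
    for lo,hi in((.03,.05),(.055,.075)):
        q=P[b&(Z>lo)&(Z<hi)&(Y<-.08)]
        r=cv2.minAreaRect((q[:,:2]*1000).astype(np.float32));print(" slab",lo,len(q),r,np.median(q[:,2]).round(4))
    m=(np.hypot(X-.59,Y-.1)<.06)&(Z>.09)&(Z<.125);q=P[m];t=q[q[:,2]>np.percentile(q[:,2],90)-.006]
    print(" stake",len(q),t.mean(0).round(4),cv2.minEnclosingCircle((t[:,:2]*1000).astype(np.float32)),np.percentile(q[:,2],[50,90,99]).round(4))
    for nm,(x,y) in dict(punch=(.4,.01),bar=(.746,.189)).items():
        q=P[(np.hypot(X-x,Y-y)<.08)&(Z>.005)&(Z<.03)];print(nm,cv2.minAreaRect((q[:,:2]*1000).astype(np.float32)))
E
```

```text
top handle 105 [ 0.5732 -0.2415  0.1117] 0.11688886924341335 [ 0.25  -0.968] mid [ 0.5736 -0.2432] 0.0706425666214976 z50-95 [0.113  0.1154]
 slab 0.03 528 ((552.4296875, -219.9272003173828), (279.6861877441406, 137.91354370117188), 89.7865982055664) 0.0392
 slab 0.055 1793 ((561.2095336914062, -190.65292358398438), (144.56967163085938, 184.32156372070312), 14.608174324035645) 0.0633
 stake 243 [0.5851 0.0911 0.1088] ((585.472900390625, 90.84187316894531), 25.03329849243164) [0.1059 0.1107 0.1122]
punch ((408.153564453125, 21.53158950805664), (93.11549377441406, 125.09431457519531), 64.91753387451172)
bar ((752.5374145507812, 196.01043701171875), (130.3503875732422, 105.7618179321289), 30.257728576660156)
scene handle 130 [ 0.579  -0.2404  0.1098] 0.11715557652748132 [ 0.247 -0.969] mid [ 0.5794 -0.242 ] 0.07193327383323844 z50-95 [0.111  0.1144]
 slab 0.03 725 ((587.9559936523438, -213.16079711914062), (139.44114685058594, 287.3779296875), 29.730484008789062) 0.0388
 slab 0.055 1808 ((569.33203125, -216.0997772216797), (149.90863037109375, 132.43035888671875), 14.641694068908691) 0.0627
 stake 343 [0.589  0.0935 0.1084] ((587.9909057617188, 93.44579315185547), 25.226884841918945) [0.105  0.11   0.1118]
punch ((406.63055419921875, 5.023514747619629), (12.219107627868652, 116.64402770996094), 89.5420150756836)
bar ((777.0836181640625, 190.41590881347656), (140.6088409423828, 94.51703643798828), 76.77896118164062)
```

Call:
servo_tool:
  series:
    - [0.48,-0.86,0.3,0,0,-1,-1]
    - [0.48,-0.86,0.3,0,0,-1,-1]
    - [0.48,-0.86,0.3,0,0,-1,-1]
    - [0.48,-0.86,0.3,0,0,-1,-1]
    - [0.48,-0.86,0.3,0,0,-1,-1]

```text
t: 1.62
ee_pos: [0.2188, 0.3989, 0.2781]
tool_rot: [[0.002, 0.701, 0.713], [0.001, 0.713, -0.701], [-1.0, 0.002, 0.0]]
force: [0.2, -0.2, -0.1]
grip_width: 0.0855
```

Call:
servo_tool:
  series:
    - [0.48,-0.86,0,0,0,-1,-1]
    - [0.48,-0.86,0,0,0,-1,-1]
    - [0.48,-0.86,0,0,0,-1,-1]
    - [0.48,-0.86,0,0,0,-1,-1]
    - [0.48,-0.86,0,0,0,-1,-1]

```text
t: 2.03
ee_pos: [0.2923, 0.2673, 0.2782]
tool_rot: [[0.003, 0.96, 0.281], [-0.0, 0.281, -0.96], [-1.0, 0.003, 0.001]]
force: [0.3, 0.5, -0.5]
grip_width: 0.0854
```

Call:
servo_tool:
  series:
    - [0.48,-0.86,0,0,0,-0.1,-1]
    - [0.48,-0.86,0,0,0,-0.1,-1]
    - [0.48,-0.86,0,0,0,-0.1,-1]
    - [0.48,-0.86,0,0,0,-0.1,-1]
    - [0.48,-0.86,0,0,0,-0.1,-1]

```text
t: 2.45
ee_pos: [0.366, 0.1361, 0.2782]
tool_rot: [[0.004, 0.973, 0.231], [-0.001, 0.231, -0.973], [-1.0, 0.004, 0.002]]
force: [0.5, 0.5, -1.0]
grip_width: 0.0851
```

Call:
servo_tool:
  series:
    - [0.48,-0.86,0,0,0,0,0]
    - [0.48,-0.86,0,0,0,0,0]
    - [0.48,-0.86,0,0,0,0,0]
    - [0.48,-0.86,0,0,0,0,0]
    - [0.48,-0.86,0,0,0,0,0]

```text
t: 2.87
ee_pos: [0.44, 0.005, 0.2779]
tool_rot: [[0.004, 0.973, 0.231], [-0.001, 0.231, -0.973], [-1.0, 0.004, 0.002]]
force: [-0.3, -0.0, -0.6]
grip_width: 0.0423
```

Call:
servo_tool:
  series:
    - [0.45,-0.82,0,0,0,0.04,0]
    - [0.45,-0.82,0,0,0,0.04,0]
    - [0.45,-0.82,0,0,0,0.04,0]
    - [0.45,-0.82,0,0,0,0.04,0]
    - [0.45,-0.82,0,0,0,0.04,0]

```text
t: 3.28
ee_pos: [0.5091, -0.1193, 0.2772]
tool_rot: [[0.004, 0.968, 0.25], [-0.001, 0.25, -0.968], [-1.0, 0.004, 0.002]]
force: [0.9, 0.4, 0.0]
grip_width: 0.0427
```

Call:
servo_tool:
  series:
    - [0.45,-0.82,-0.5,0,0,0,0]
    - [0.45,-0.82,-0.5,0,0,0,0]
    - [0.45,-0.82,-0.87,0,0,0,0]
    - [0.45,-0.82,-0.87,0,0,0,0]
    - [0.45,-0.82,-0.87,0,0,0,0]
    - [0.45,-0.82,-0.87,0,0,0,0]

```text
t: 3.78
ee_pos: [0.5758, -0.2415, 0.1407]
tool_rot: [[-0.003, 0.968, 0.25], [0.003, 0.25, -0.968], [-1.0, -0.002, -0.003]]
force: [-0.2, 0.4, -1.0]
grip_width: 0.0428
```

```bash
python3 - <<'E'
from h import *
s=ctrl.sense();print(s["ee_pos"],s["tool_rot"].round(3).tolist(),s["joints"].round(2))
p=ctrl.snapshot("scene");save(p,"s1",(120,120,320,260),4)
E
```

```text
[ 0.57580761 -0.24145969  0.14065759] [[-0.003, 0.968, 0.25], [0.003, 0.25, -0.968], [-1.0, -0.002, -0.003]] [-0.47  0.58  1.53  0.    1.04 -0.73]
```

View pics/s1.png

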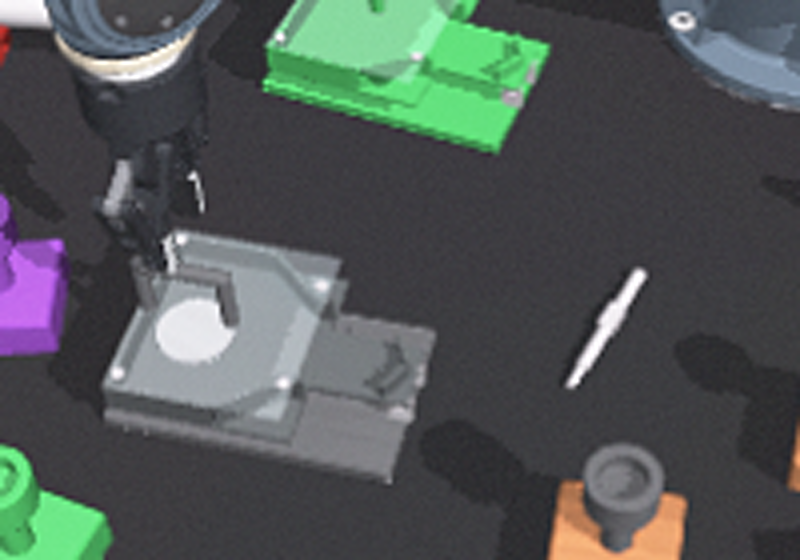

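Call:
servo_tool:
  series:
    - [0,-0.007,-0.2,0,0,0,0]
    - [0,-0.007,-0.34,0,0,0,0]
    - [0,-0.007,-0.34,0,0,0,0]
    - [0,-0.007,-0.34,0,0,0,0.3]
  squeeze: 60

```text
t: 4.17
ee_pos: [0.5765, -0.24, 0.0936]
tool_rot: [[-0.001, 0.968, 0.252], [0.002, 0.252, -0.968], [-1.0, -0.0, -0.002]]
force: [0.6, 0.1, 0.6]
grip_width: 0.0323
```

Call:
servo_tool:
  series:
    - [0,0,0,0,0,0,1]
    - [0,0,0,0,0,0,1]
    - [0,0,0,0,0,0,1]
    - [0,0,0,0,0,0,1]
    - [0,0,0,0,0,0,1]
  squeeze: 60

```text
t: 4.58
ee_pos: [0.5749, -0.2399, 0.0958]
tool_rot: [[-0.004, 0.967, 0.253], [0.002, 0.253, -0.967], [-1.0, -0.004, -0.003]]
force: [-16.8, 0.0, 9.8]
grip_width: 0.0094
```

Call:
servo_tool:
  series:
    - [-0.005,0.019,0.05,-0.097,-0.025,0,1]
    - [-0.011,0.041,0.099,-0.194,-0.05,0,1]
    - [-0.017,0.065,0.147,-0.29,-0.076,0,1]
    - [-0.024,0.091,0.194,-0.387,-0.101,0,1]
    - [-0.031,0.12,0.239,-0.484,-0.126,0,1]
    - [-0.031,0.12,0.239,-0.484,-0.126,0,1]

```text
t: 5.08
ee_pos: [0.5698, -0.2207, 0.1337]
tool_rot: [[0.059, 0.967, 0.246], [-0.241, 0.253, -0.937], [-0.969, -0.004, 0.248]]
force: [-7.3, -0.1, 0.3]
grip_width: 0.0098
```

```bash
python3 - <<'E'
from h import *
s=ctrl.sense();print(s["joints"].round(2))
p=ctrl.snapshot("scene");save(p,"s2",(120,120,320,260),3)
E
```

```text
[-0.36  0.52  1.68 -0.28  0.82 -0.43]
```

View pics/s2.png

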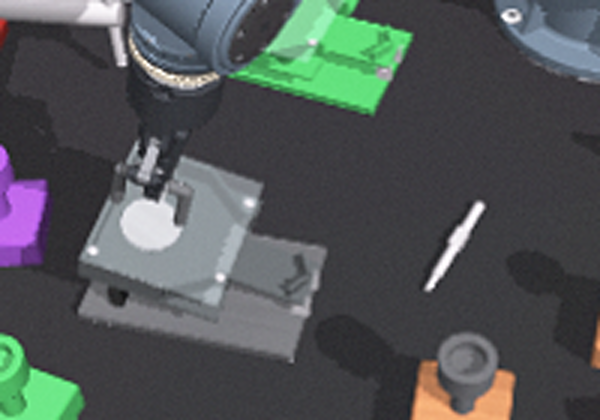

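Call:
servo_tool:
  series:
    - [-0.012,0.045,0.061,-0.136,-0.035,0,1]
    - [-0.024,0.093,0.117,-0.271,-0.071,0,1]
    - [-0.038,0.145,0.17,-0.407,-0.106,0,1]
    - [-0.052,0.201,0.22,-0.542,-0.141,0,1]
    - [-0.067,0.259,0.265,-0.678,-0.176,0,1]
    - [-0.083,0.321,0.306,-0.813,-0.212,0,1]
    - [-0.1,0.385,0.342,-0.949,-0.247,0,1]
    - [-0.1,0.385,0.342,-0.949,-0.247,0,1]

```text
t: 5.8
ee_pos: [0.5546, -0.1617, 0.1863]
tool_rot: [[0.167, 0.968, 0.188], [-0.655, 0.252, -0.712], [-0.737, -0.004, 0.676]]
force: [-6.8, 0.3, 3.9]
grip_width: 0.0099
```

```bash
python3 - <<'E'
from h import *
s=ctrl.sense();print(s["joints"].round(2))
h=np.array([.537,-.0925,.04]);e=np.array([.252,-.968,0]);d=s["ee_pos"]-h;print(d@e,d[2],np.arctan2(d[2],d@e)-np.arctan2(.0558,.152))
p=ctrl.snapshot("scene");save(p,"s3",(120,120,320,260),3)
E
```

```text
[-0.07  0.44  1.85 -1.    0.87  0.36]
0.07142139247073549 0.1463248847665302 0.7648814076027357
```

View pics/s3.png

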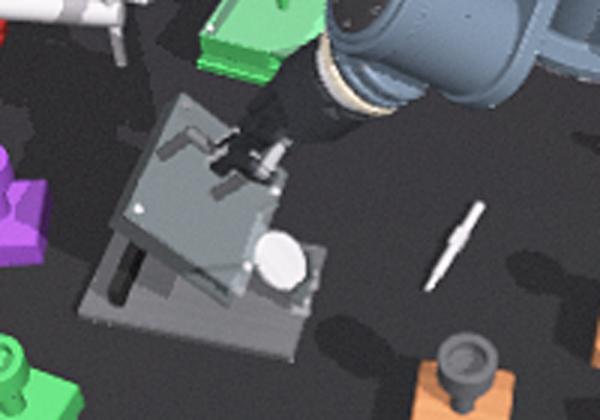

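Call:
servo_tool:
  series:
    - [0,0,0,0,0,0,0]
    - [0,0,0,0,0,0,0]
    - [0,0,0,0,0,0,0]
    - [0,0,0,0,0,0,0]
    - [-0.028,0.109,0.123,0,0,0,0]
    - [-0.056,0.218,0.246,0,0,0,0]
    - [-0.056,0.218,0.246,0,0,0,-1]
    - [-0.056,0.218,0.246,0,0,0,-1]

```text
t: 6.52
ee_pos: [0.5468, -0.1293, 0.2238]
tool_rot: [[0.168, 0.968, 0.188], [-0.652, 0.252, -0.715], [-0.739, -0.002, 0.673]]
force: [0.5, -0.2, -0.4]
grip_width: 0.0659
```

```bash
python3 - <<'E'
from h import *
s=ctrl.sense();print(s["joints"].round(2))
for n in("scene","top"):
    p=ctrl.snapshot(n);P=world(p);np.savez(n+"4.npz",**p)
    c=p["color"].astype(int);X,Y,Z=np.moveaxis(P,-1,0)
    m=(c.min(-1)>140)&(np.hypot(X-.543,Y+.117)<.055)&(Z>.03)&(Z<.11)&(p["depth"]>0)
    q=P[m];
    if len(q)>20:
        ctr=q.mean(0);w,v=np.linalg.eigh(np.cov((q-ctr).T));print(n,len(q),ctr.round(4),np.ptp(q,0).round(3),v[:,0].round(3),w)
    b=[(x["position"].__class__ and np.round(x["position"],3).tolist(),round(x["confidence"],2)) for x in ctrl.boxes_of(p,"disc_center")];print(b)
    q=P[(abs(X-.56)<.12)&(Y>-.26)&(Y<-.06)&(Z>.09)&(Z<.22)&(p["depth"]>0)];print(len(q))
    save(p,n+"4",(120,120,320,260) if n=="scene" else None,3 if n=="scene" else 1.5)
h=np.array([.537,-.0925,.04]);e=np.array([.252,-.968,0]);t=.745;z=np.array([0,0,1])
et=e*np.cos(t)+z*np.sin(t);nn=-e*np.sin(t)+z*np.cos(t)
print("seat",h+.032*et+.003*nn,"n",nn,"et",et,"top of disc",h+.032*et+.006*nn, ctrl.sense()["ee_pos"])
E
```

```text
[-0.01  0.37  1.84 -0.92  0.95  0.31]
scene 351 [ 0.548  -0.1149  0.076 ] [0.1   0.066 0.079] [-0.229  0.835  0.5  ] [2.27939167e-05 3.84445683e-04 5.91182538e-04]
[([0.544, -0.109, 0.069], 0.8)]
2339
top 54 [ 0.5453 -0.125   0.0959] [0.102 0.061 0.079] [-0.211  0.837  0.504] [8.32969571e-06 7.43024668e-04 1.37357104e-03]
[]
2181
seat [ 0.5424152  -0.11330125  0.06390036] n [-0.1708489   0.65627671  0.7350879 ] et [ 0.18524215 -0.71156509  0.67797181] top of disc [ 0.54190266 -0.11133242  0.06610563] [ 0.54603765 -0.13008779  0.22213402]
```

View pics/scene4.png

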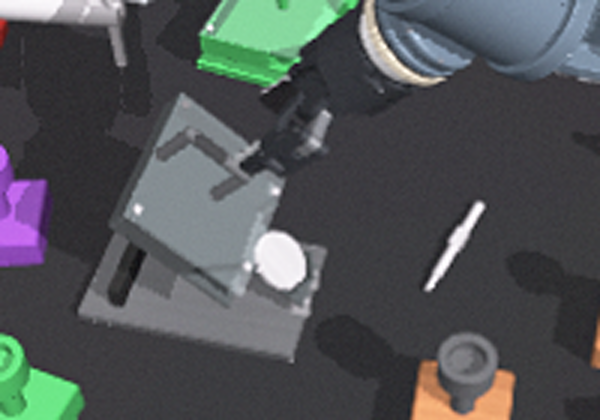

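```bash
python3 - <<'E'
from h import *
p=dict(np.load("scene4.npz"));p={k:(v if v.ndim else float(v)) for k,v in p.items() if v.dtype!=object}
P=world(p);c=p["color"].astype(int)
m=((c.min(-1)>150)).astype(np.uint8)
n,l,st,ce=cv2.connectedComponentsWithStats(m)
i=l[120+87,120+93];print(i,st[i],ce[i])
k=cv2.erode((l==i).astype(np.uint8),np.ones((3,3)))>0
q=P[k];ctr=q.mean(0);w,v=np.linalg.eigh(np.cov(q.T));print(len(q),ctr.round(4),np.ptp(q,0),v[:,0],w)
# tray cover plane
X,Y,Z=np.moveaxis(P,-1,0)
h=np.array([.537,-.0925,.04]);e=np.array([.252,-.968,0]);z=np.array([0,0,1]);f=np.cross(z,e)
d=q-h
r=P[(l==i)]-h;t=.745;et=e*np.cos(t)+z*np.sin(t);nn=-e*np.sin(t)+z*np.cos(t)
for a in(et,f,nn): s=r@a;print(s.mean().round(4),s.min().round(4),s.max().round(4), np.median(d@a).round(4))
rg=P[(p["depth"]>0)]-h;s=np.c_[rg@et,rg@f,rg@nn]
s=s[(s[:,0]>.075)&(s[:,0]<.12)&(abs(s[:,1])<.06)&(abs(s[:,2]-.024)<.02)];A=np.c_[s[:,:2],np.ones(len(s))];print("cover plane",np.linalg.lstsq(A,s[:,2],rcond=None)[0],len(s), np.percentile(s[:,1],[1,99]))
E
```

```text
91 [201 191  21  26 321] [211.25233645 205.28660436]
216 [ 0.5526 -0.1101  0.08  ] [0.59132204 0.40817593 0.90774891] [-0.85234897  0.31538972  0.41716971] [9.22846057e-05 1.86730919e-04 1.17910694e-02]
0.0455 -0.0066 0.4643 0.037
0.0116 -0.0805 0.6494 0.0049
0.0161 -0.0626 0.8165 0.0055
cover plane [-0.01467655  0.00416135  0.02412582] 469 [-0.05789832  0.05907077]
```

Call:
servo_tool:
  series:
    - [-0.05,0.19,-0.181,0,0,0,-1]
    - [-0.1,0.38,-0.362,0,0,0,-1]
    - [-0.148,0.569,-0.543,0,0,0,-1]
    - [-0.12,0.46,-0.665,0,0,0,-1]
    - [-0.091,0.35,-0.788,0,0,0,-1]
    - [-0.091,0.35,-0.788,0,0,0,-1]

```text
t: 7.22
ee_pos: [0.531, -0.0793, 0.1002]
tool_rot: [[0.16, 0.968, 0.192], [-0.653, 0.249, -0.715], [-0.741, -0.011, 0.672]]
force: [-1.1, -1.1, -0.9]
grip_width: 0.085
```

```bash
python3 - <<'E'
from h import *
s=ctrl.sense();print(s["ee_pos"].round(4),s["joints"].round(2),s["grip_width"],s["force"])
h=np.array([.537,-.0925,.04]);e=np.array([.252,-.968,0]);t=.739;z=np.array([0,0,1]);f=np.cross(z,e)
et=e*np.cos(t)+z*np.sin(t);nn=-e*np.sin(t)+z*np.cos(t);d=s["ee_pos"]-h;print(d@et,d@f,d@nn)
g=h+.032*et-.013*nn-s["ee_pos"];print("to go",g/.15, "nn",nn)
p=ctrl.snapshot("scene");save(p,"s5",(120,120,320,260),3.5)
E
```

```text
[ 0.531  -0.0793  0.1002] [ 0.1   0.57  1.92 -1.06  0.87  0.65] 0.08497203080864946 [-1.05032052 -1.1321274  -0.85928637]
0.02996485574135892 -0.0024721574607286445 0.05416263885832682
to go [ 0.09445841 -0.29743926 -0.32181326] nn [-0.16973437  0.65199553  0.73914248]
```

View pics/s5.png

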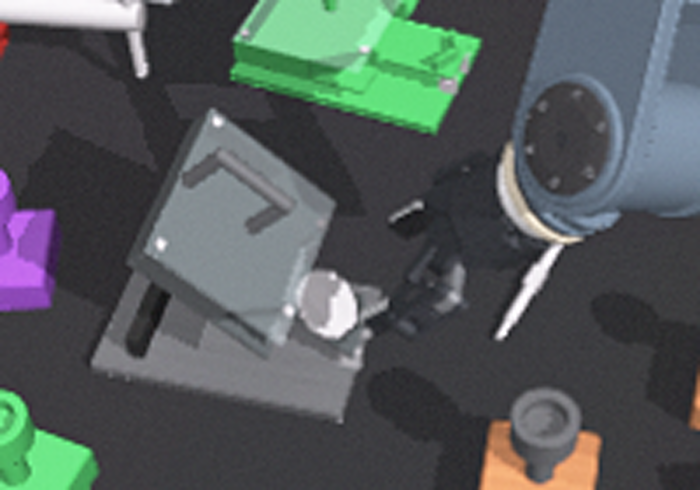

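Call:
servo_tool:
  series:
    - [0.04,-0.1,-0.11,0,0,0,-1]
    - [0.06,-0.2,-0.21,0,0,0,-1]
    - [0.094,-0.297,-0.322,0,0,0,-1]
    - [0.094,-0.297,-0.322,0,0,0,-1]
    - [0.094,-0.297,-0.322,0,0,0,-1]

```text
t: 7.68
ee_pos: [0.5452, -0.1237, 0.0537]
tool_rot: [[0.159, 0.969, 0.19], [-0.653, 0.247, -0.716], [-0.74, -0.01, 0.672]]
force: [0.3, 0.2, 0.3]
grip_width: 0.0848
```

```bash
python3 - <<'E'
from h import *
s=ctrl.sense();print(s["ee_pos"].round(4),s["force"])
h=np.array([.537,-.0925,.04]);e=np.array([.252,-.968,0]);t=.739;z=np.array([0,0,1]);f=np.cross(z,e)
et=e*np.cos(t)+z*np.sin(t);nn=-e*np.sin(t)+z*np.cos(t);d=s["ee_pos"]-h;print(d@et,d@f,d@nn)
p=ctrl.snapshot("scene");save(p,"s6",(180,160,280,230),6)
E
```

```text
[ 0.5452 -0.1237  0.0537] [0.30655368 0.1581095  0.32248033]
0.03306073131426057 5.330722736845178e-05 -0.011575514807346029
```

View pics/s6.png

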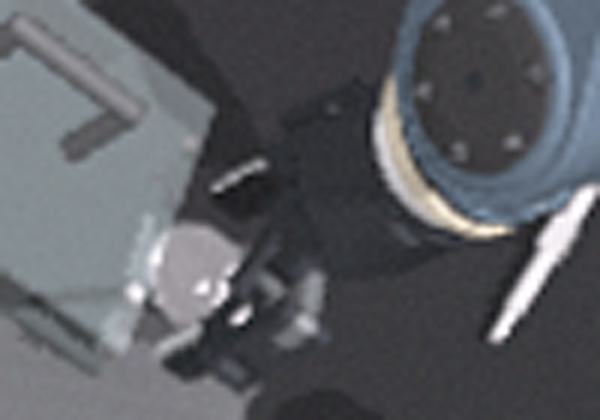

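Call:
servo_tool:
  series:
    - [0,0,0,0,0,0,1]
    - [0,0,0,0,0,0,1]
    - [0,0,0,0,0,0,1]
    - [0,0,0,0,0,0,1]
    - [0,0,0,0,0,0,1]
  squeeze: 40

```text
t: 8.15
ee_pos: [0.5459, -0.1224, 0.0554]
tool_rot: [[0.162, 0.969, 0.189], [-0.653, 0.249, -0.715], [-0.74, -0.008, 0.673]]
force: [-3.6, 6.1, 8.8]
grip_width: 0.0543
```

Call:
servo_tool:
  series:
    - [-0.016,0.065,0.074,0,0,0,1]
    - [-0.032,0.13,0.148,0,0,0,1]
    - [-0.049,0.196,0.222,0,0,0,1]
    - [-0.065,0.261,0.296,0,0,0,1]
    - [-0.081,0.326,0.37,0,0,0,1]
    - [-0.1,0.39,0.55,0,0,0,1]
    - [-0.1,0.39,0.65,0,0,0,1]
    - [-0.1,0.39,0.65,0,0,0,1]

```text
t: 8.82
ee_pos: [0.5321, -0.0629, 0.1561]
tool_rot: [[0.166, 0.968, 0.187], [-0.652, 0.25, -0.715], [-0.739, -0.003, 0.673]]
force: [-0.4, 0.0, 0.0]
grip_width: 0.0539
```

```bash
python3 - <<'E'
from h import *
s=ctrl.sense();print(s["ee_pos"].round(4),s["force"],s["grip_width"],s["joints"].round(2))
p=ctrl.snapshot("scene");save(p,"s7",(120,90,360,270),3)
E
```

```text
[ 0.5321 -0.0629  0.1561] [-0.39835757  0.00836252  0.02825824] 0.053875849520440285 [ 0.13  0.47  1.9  -0.97  0.95  0.54]
```

View pics/s7.png

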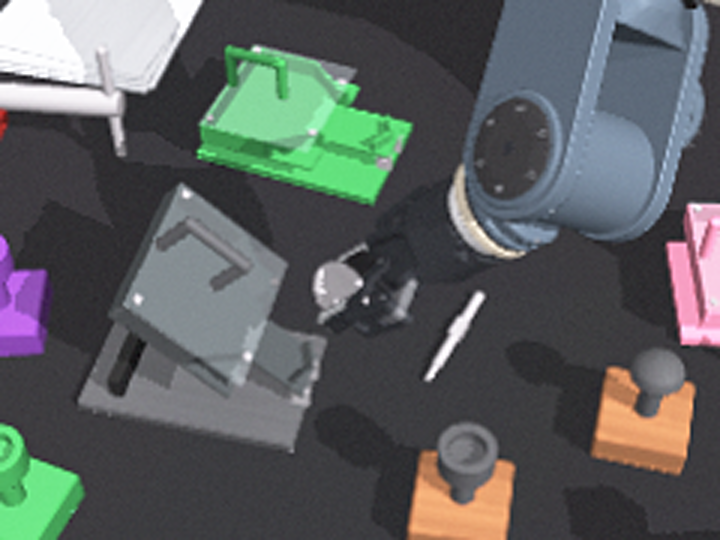

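Call:
servo_tool:
  series:
    - [0.03,0.1,0.12,0.18,0.047,0,1]
    - [0.06,0.2,0.25,0.36,0.093,0,1]
    - [0.09,0.3,0.37,0.54,0.14,0,1]
    - [0.12,0.4,0.5,0.716,0.186,0,1]
    - [0.12,0.4,0.5,0.716,0.186,0,1]

```text
t: 9.28
ee_pos: [0.5521, -0.0024, 0.2332]
tool_rot: [[0.091, 0.968, 0.233], [-0.344, 0.251, -0.905], [-0.934, 0.002, 0.356]]
force: [0.7, -0.3, 0.1]
grip_width: 0.0538
```

Call:
servo_tool:
  series:
    - [0.06,0.15,0,0.18,0.047,0,1]
    - [0.12,0.3,0,0.36,0.093,0,1]
    - [0.18,0.45,0,0.54,0.14,0,1]
    - [0.23,0.6,0,0.716,0.186,0,1]
    - [0.23,0.6,0,0.716,0.186,0,1]
    - [0.23,0.6,0,0.716,0.186,0,1]

```text
t: 9.78
ee_pos: [0.586, 0.0867, 0.2312]
tool_rot: [[-0.002, 0.969, 0.249], [0.003, 0.249, -0.969], [-1.0, -0.001, -0.004]]
force: [-0.2, -0.1, -2.0]
grip_width: 0.0539
```

Call:
servo_tool:
  series:
    - [0.005,0.035,-0.2,0,0,0,1]
    - [0.005,0.035,-0.4,0,0,0,1]
    - [0.005,0.035,-0.6,0,0,0,1]
    - [0.005,0.035,-0.67,0,0,0,1]
    - [0.005,0.035,-0.67,0,0,0,1]
    - [0.005,0.035,-0.67,0,0,0,1]

```text
t: 10.28
ee_pos: [0.5867, 0.0917, 0.1312]
tool_rot: [[-0.002, 0.969, 0.249], [0.002, 0.249, -0.969], [-1.0, -0.002, -0.002]]
force: [0.3, 0.7, -1.1]
grip_width: 0.0541
```

```bash
python3 - <<'E'
from h import *
s=ctrl.sense();T=s["ee_pos"];print(T.round(4),s["tool_rot"].round(3).tolist(),s["force"])
p=ctrl.snapshot("scene");P=world(p);c=p["color"].astype(int)
X,Y,Z=np.moveaxis(P,-1,0);near=(p["depth"]>0)&(np.hypot(X-T[0],Y-T[1])<.045)
for lo in np.arange(.085,.165,.005):
    m=near&(Z>=lo)&(Z<lo+.005);q=P[m]
    if len(q): print(round(lo,3),len(q),q.mean(0).round(4),c[m].mean(0).round(),c[m].min(-1).max())
v,u=np.where(near);save(p,"s8",(u.min()-10,v.min()-20,u.max()+10,v.max()+10),6)
print(u.min(),v.min(),u.max(),v.max());np.savez("scene8.npz",**p)
print(ctrl.boxes_of(p,"disc_center"))
E
```

```text
[0.5867 0.0917 0.1312] [[-0.002, 0.969, 0.249], [0.002, 0.249, -0.969], [-1.0, -0.002, -0.002]] [ 0.27642288  0.73527481 -1.09382561]
0.085 20 [0.6047 0.1026 0.087 ] [123. 102.  93.] 120
0.09 25 [0.6067 0.1002 0.0927] [93. 90. 91.] 108
0.095 27 [0.6015 0.1003 0.0976] [93. 91. 93.] 123
0.1 23 [0.6038 0.0993 0.1025] [97. 95. 97.] 126
0.105 67 [0.6005 0.1    0.1076] [115. 114. 119.] 144
0.11 9 [0.5997 0.1016 0.1107] [123. 123. 129.] 134
0.135 7 [0.6165 0.107  0.138 ] [139. 139. 144.] 170
0.14 72 [0.5892 0.1013 0.1437] [205. 201. 206.] 251
0.145 63 [0.5942 0.1009 0.1464] [202. 200. 204.] 251
0.15 6 [0.6219 0.1066 0.1527] [ 99.  99. 104.] 244
0.155 1 [0.6286 0.0992 0.1565] [45. 50. 53.] 45
256 124 312 276
[{'position': [0.5881, 0.11, 0.1451], 'confidence': 0.41}]
```

View pics/s8.png

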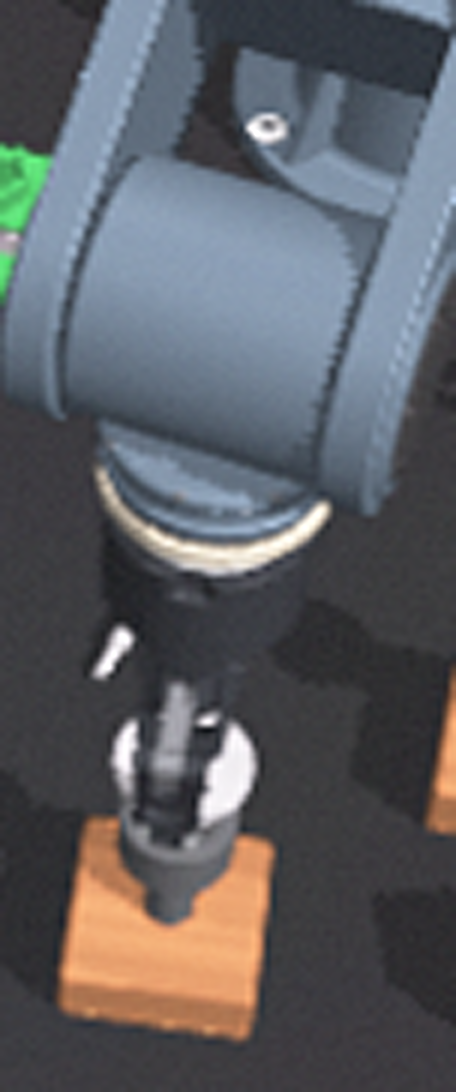

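```bash
python3 - <<'E'
from h import *
p=dict(np.load("scene8.npz",allow_pickle=True));p={k:(v if v.ndim else v.item()) for k,v in p.items()}
def onplane(z):
    q=dict(p);q["depth"]=np.ones_like(p["depth"]);R=world(q);o=np.array(p["pose"])[:3,3];d=R-o
    return o+d*((z-o[2])/d[...,2])[...,None]
c=p["color"].astype(int);T=np.array([.5867,.0917]);f=np.array([.969,.249]);w=np.array([-.249,.969])
P=onplane(.1455);D=P[...,:2]-T;m=(c.min(-1)>150)&(np.linalg.norm(D,axis=-1)<.05)
A=np.stack([D@f,D@w],-1)
for s in np.arange(-.03,.031,.005):
    k=m&(abs(A[...,0]-s)<.0025);q=A[k][:,1]
    if len(q):print(round(s,3),len(q),q.min().round(4),q.max().round(4))
from scipy.optimize import minimize
q=A[m]
# best circle r=28: max inside bright
sel=m.astype(float)
best=max(((( np.linalg.norm(q-[a,b],axis=1)<.0285).sum(),-abs(a)-abs(b),a,b) for a in np.arange(-.008,.0081,.001) for b in np.arange(-.01,.0101,.001)));print(len(q),best)
# stake: world rim points front half, fit circle r 25 to depth points on side of the head
W=world(p);k=(p["depth"]>0)&(np.hypot(W[...,0]-.587,W[...,1]-.092)<.04)&(W[...,2]>.086)&(W[...,2]<.112)
s=W[k][:,:2]
from scipy.optimize import least_squares
r=least_squares(lambda x:np.hypot(*(s-x).T)-.025,[.587,.092],loss="soft_l1",f_scale=.001);print(len(s),r.x)
for n in("top0","scene0"):
    g=dict(np.load(n+".npz",allow_pickle=True));g={k:(v if v.ndim else v.item()) for k,v in g.items()};W=world(g)
    k=(np.hypot(W[...,0]-.587,W[...,1]-.092)<.032)&(W[...,2]>.107)&(W[...,2]<.114);s=W[k][:,:2]
    r=least_squares(lambda x:np.maximum(np.hypot(*(s-x).T)-.025,0)+np.maximum(.016-np.hypot(*(s-x).T),0),[.587,.092],loss="soft_l1",f_scale=.001);print(n,len(s),r.x,s.mean(0))
E
```

```text
-0.03 3 -0.009 -0.0066
-0.025 6 -0.0103 0.0073
-0.02 11 -0.0116 0.0177
-0.015 14 -0.0228 0.0234
-0.01 18 -0.0251 0.0244
-0.005 22 -0.0281 0.0276
0.0 21 -0.0276 0.0281
0.005 24 -0.027 0.0267
0.01 17 -0.0259 0.0272
0.015 16 -0.0224 0.0258
0.02 13 -0.019 0.024
0.025 5 0.0107 0.018
0.03 1 0.0139 0.0139
173 (np.int64(162), np.float64(-0.0010000000000000096), np.float64(0.0010000000000000009), np.float64(-8.673617379884035e-18))
165 [0.58639998 0.09249686]
top0 107 [0.58552437 0.09174231] [0.58370613 0.09030034]
scene0 146 [0.58816762 0.09348043] [0.5884957  0.09339784]
```

Call:
servo_tool:
  series:
    - [0,0.004,-0.06,0,0,0,1]
    - [0,0.004,-0.12,0,0,0,1]
    - [0,0.004,-0.155,0,0,0,1]
    - [0,0.004,-0.175,0,0,0,1]
    - [0,0.004,-0.18,0,0,0,1]
    - [0,0.004,-0.18,0,0,0,1]

```text
t: 10.88
ee_pos: [0.5875, 0.0924, 0.1053]
tool_rot: [[0.0, 0.969, 0.249], [0.003, 0.249, -0.969], [-1.0, 0.001, -0.002]]
force: [-0.5, 0.7, -2.0]
grip_width: 0.0541
```

Call:
servo_tool:
  series:
    - [0,0,-0.007,0,0,0,1]
    - [0,0,-0.014,0,0,0,1]
    - [0,0,-0.014,0,0,0,1]
    - [0,0,-0.014,0,0,0,1]

```text
t: 11.22
ee_pos: [0.5876, 0.0924, 0.1032]
tool_rot: [[0.0, 0.969, 0.249], [0.003, 0.249, -0.969], [-1.0, 0.001, -0.002]]
force: [0.2, 0.8, -1.4]
grip_width: 0.0542
```

Call:
servo_tool:
  series:
    - [-0.003,0,-0.006,0,0,0,1]
    - [-0.003,0,-0.012,0,0,0,1]
    - [-0.003,0,-0.012,0,0,0,1]
    - [-0.003,0,-0.012,0,0,0,1]

```text
t: 11.55
ee_pos: [0.5871, 0.0924, 0.1014]
tool_rot: [[0.0, 0.969, 0.249], [0.003, 0.249, -0.969], [-1.0, 0.001, -0.002]]
force: [-0.5, 0.7, -1.3]
grip_width: 0.0538
```

Call:
servo_tool:
  series:
    - [0,0,-0.006,0,0,0,1]
    - [0,0,-0.01,0,0,0,1]
    - [0,0,-0.01,0,0,0,1]
    - [0,0,-0.01,0,0,0,1]

```text
t: 11.88
ee_pos: [0.5873, 0.0924, 0.1011]
tool_rot: [[0.001, 0.969, 0.249], [0.003, 0.249, -0.969], [-1.0, 0.001, -0.002]]
force: [-3.4, -0.8, 11.2]
grip_width: 0.0539
```

Call:
servo_tool:
  series:
    - [0,0,-0.004,0,0,0,0.3]
    - [0,0,-0.004,0,0,0,-1]
    - [0,0,-0.004,0,0,0,-1]
    - [0,0,-0.004,0,0,0,-1]
    - [0,0,-0.004,0,0,0,-1]
    - [0,0,-0.004,0,0,0,-1]
  squeeze: 20

```text
t: 12.38
ee_pos: [0.5873, 0.0924, 0.1004]
tool_rot: [[0.001, 0.969, 0.249], [0.003, 0.249, -0.969], [-1.0, 0.001, -0.002]]
force: [0.4, -0.2, -0.3]
grip_width: 0.0854
```

Call:
servo_tool:
  series:
    - [0,0,0.05,0,0,0,-1]
    - [0,0,0.15,0,0,0,-1]
    - [0,0,0.4,0,0,0,-1]
    - [0,0,0.65,0,0,0,-1]
    - [0,0,0.9,0,0,0,-1]
    - [0,0,0.9,0,0,0,-1]

```text
t: 12.88
ee_pos: [0.59, 0.0927, 0.2436]
tool_rot: [[0.012, 0.968, 0.249], [0.003, 0.249, -0.969], [-1.0, 0.013, -0.0]]
force: [0.4, 0.4, 1.0]
grip_width: 0.0858
```

```bash
python3 - <<'E'
from h import *
s=ctrl.sense();print(s["ee_pos"].round(4),s["grip_width"],s["force"])
p=ctrl.snapshot("scene");W=world(p);c=p["color"]
k=(p["depth"]>0)&(np.hypot(W[...,0]-.587,W[...,1]-.092)<.04)&(W[...,2]>.107)&(W[...,2]<.13)&(c.min(-1)>140);q=W[k]
A=np.c_[q[:,:2]-[.587,.092],np.ones(len(q))];print(len(q),q.mean(0),cv2.minEnclosingCircle((q[:,:2]*1000).astype(np.float32)),np.linalg.lstsq(A,q[:,2],rcond=None)[0])
save(p,"s9",(180,120,360,260),4)
E
```

```text
[0.59   0.0927 0.2436] 0.0857776194335379 [0.36966567 0.41950817 1.0461375 ]
356 [0.58962531 0.0939139  0.11468021] ((588.1439208984375, 93.18946075439453), 28.55730628967285) [-0.01340356 -0.00232204  0.11471985]
```

View pics/s9.png

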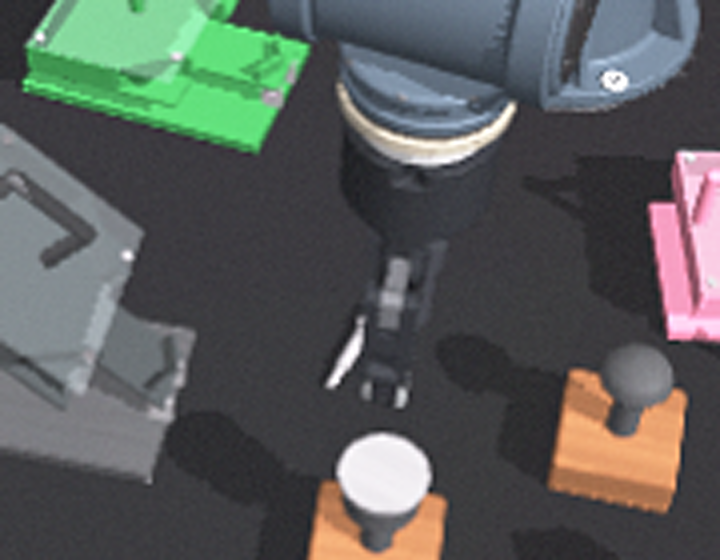

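```bash
python3 -c "
from station import ctrl
print(ctrl.close_job())"
```

```text
the job is handed in; nothing more can be done
None
```

The disc is lying flat on the hollow stake, released, and the job is handed in at about 13 s of the 51 s allowed. No verdict came back.

I lifted the grey tray by its handle to about 0.73–0.75 rad, and the disc slid into the low corner. With the tray left standing, I took the disc with the tool leaned back, lowered it until it touched the stake at about 11 N, let go and backed away.

**Last checks, all from the scene camera:**
- **Centring:** the disc's centre measured (0.5881, 0.0932). The stake's axis from the same camera was (0.5882, 0.0935), so they agree within 1 mm.
- **Height and tilt:** the disc's top surface is at about 0.115 m, which fits it resting on the rim. Its tilt measured about 0.014 rad, against the 0.06 rad limit.
- **Surroundings:** the tray is still tipped, and the centre punch looks where it was. The flat bar was not in the last picture, but the arm never went near it. The gripper is clear of everything.

**Disagreements:**
- The top and scene cameras differed by about 3 mm on where the stake is, so I used their average for placing.
- The grip readings were about 2 mm smaller than the real sizes of the handle bar and the disc.
- One depth estimate of the disc in the corner was spoiled by bad pixels. I used the tray's geometry instead, and the grasp confirmed it.

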